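# Set the sliding stop and hold a block in the corner of the locating jig

### The arm

A 7-joint arm with a two-finger parallel gripper is mounted at the origin on a cart in front of the work surface, level with it; the furniture and walls round the work are solid. World frame = base frame: x ahead of the robot, y to its left, z up, the work surface at z = 0. Lengths are in m, angles in rad, forces in N, time in s.
With the tool pointing down it reaches from about 0.425 to 0.825 m from the base axis. Payload 3.6 kg.
Tool frame: the origin (TCP) lies on the centre line of the jaws, within the pads' length; the fingertips stand 17 mm ahead of it and the grasp point (between the pads) lies 2 mm behind it; z points along the fingers, y is the line along which they close (so a half turn about z gives the same grasp; the last joint's range is limited). The gripper opens to 85 mm and grips with 20 to 120 N. Pads are 22 mm wide; open, the fingers measure 114 mm over their backs; the gripper's body (76 mm by 85 mm) begins 54 mm behind the grasp point. The pads swing forward as they close: fully open they stand 13 mm farther back than shut.
Start: joints at [1.312, 0.615, -0.013, 1.423, 0.008, 1.103, -0.04], TCP at [0.15, -0.632, 0.248] pointing down, gripper open.
Joint ranges: [-3.12, 3.12], [-0.3, 2.06], [-1.34, 1.32], [0.26, 2.42], [-1.36, 4.5], [0.01, 1.98], [-2.84, 2.84]. Speed limits (rad/s): [2.79, 2.79, 3.14, 3.14, 3.14, 3.14, 3.14].

### API

Orientations are given as a unit quaternion [x, y, z, w].
In Python, from cell import bot gives the robot as it stands.
- The arm moves only by the tool jog_arm, never from a script. Its argument "commands" is a list of rows, each a list of 7 numbers: the finger opening in cm, from 0 to 8.54, then the shift along the world's x, y, z in cm, then the turn, a rotation vector about the world's x, y, z in rad. A call has 1 to 10 rows; each row shifts and turns the commanded pose from where the row before left it; what a row does not reach is not made up. A row lasts 1/10 s, in which the tool goes at most 50 mm and 8.59 degrees, less where a joint would pass 70% of its speed; a pose out of reach is approached as far as the arm can. A call with a gripper value outside its range is refused whole. The fingers move at their own pace and stop on an object; "newtons" is the grip in N (left out, the last holds). Time passes only in rows, so rows that do not move let the fingers close. It gives the time, the measured TCP pose, the force, the opening and the grip force at its end, in the units of the state.
- bot.state(): the state, without advancing time (a new reading comes with each control period).
- bot.get_image(name): name is "scene" or "top" or "wrist"; returns the picture (384x512x3 uint8, red, green, blue); there is no depth.
- bot.get_calibration(name): a dict with "fx", "fy", "cx", "cy" (pixels), "D" ([k1, k2, p1, p2, k3] as OpenCV has them; the pictures are not rectified), "R" (3x3) and "t" (3): a world point X has camera coordinates R X + t. Camera axes: x right, y down, z forward; pixel columns grow to the right and rows downward; lengths in m; the calibration is good to about 2 mm. A picture is of the moment at which its call begins: read the wrist's pose just before it. get_calibration takes no time and is no camera call; for the wrist camera it gives the pose at the moment of the call.
- bot.hand_in(): hands the job in; it is judged then, once.
The state is a dict: "time_s": time; "joints": joint angles; "joint_vel": joint speeds; "joint_torque": joint torques, N m; "tool_pos": TCP position; "orientation": TCP orientation; "ft_force": force on the tool from outside, world axes, zero at the start; "ft_torque": the same for the moment, N m; "width": opening from 0.0 (shut) to 1.0 (fully open); "grasp_force": force on a finger pad.
Only numpy, scipy, OpenCV 4.12 (cv2) and the standard library are available. Lean on these libraries where they do the work, as an engineer would, in place of code of your own. Each camera call takes 0.05 s, during which the arm holds its last target. There are 200 camera calls.

### The job

First turn the bar knob of the locating jig, in small turns, until the pointer on its sliding stop lines up with the point of the steel mark clip on the scale. Then lay the pale wooden block that lies just to the right of the jig flat on the jig board and press it into the corner, one long side flush against the long fixed fence and one end against the sliding stop, touching both at once and without pushing the stop off the mark. Finish holding it pressed there: do not let go, keep a firm, steady push against both, and leave the other things where they lie.

Things in the scene. Friction and masses are not known exactly. Their poses are not given: they have to be found in the camera images.
- jig: fixed plywood board 150 (x) x 260 (y) x 12 mm with fence, stop, housing, knob; origin under its centre, board top at z = 12 mm. +x points to the fence side (away from the robot, yaw within 0.2 rad), +y to the knob end (left). Aluminium rack housing 46 x 50 mm, top 34 mm above the table, centred at x 4, y 98 mm. Scale strip along the near (-x) edge.
- fence: fixed steel bar 20 x 130 mm, 15 mm high above the board (top 27 mm above the table), with three round screw heads rising 3 mm more; along jig y from -100 to +30 mm; its contact face looks to jig -x and lies at jig x = 38 mm. Origin: middle of the bar's underside.
- stop: sliding steel stop, 44 mm wide (x), 15 mm high above the board; origin: middle of its contact face, at board level; the face looks to jig -y, centred at jig x = 4 mm. Knob clockwise moves it to jig -y (right, towards the block's place), 8 mm per rad, from jig y = 45 mm (knob 0) to 18 mm. Friction holds it against pushes up to about 25 N; a harder push drives it back.
- knob (a joint): knob angle in rad, 0 to 3.45, grows clockwise from above; the stop moves 8 mm per rad. Drag about 0.2 N m; it stays where it is left. Starts at 0.1 to 0.5; the mark needs a further 1.4 to 2.8 rad, so usually two or more grasps
- knob_grip (a point): middle of the black bar knob's grip, on its axis, 57 mm above the table (jig x 4, y 98 mm). The grip is a bar 42 mm long, 12 mm thick, 22 mm high (46 to 68 mm above the table) on a 38 mm disc. This frame turns with the knob: its x runs along the bar (along jig x at knob 0), z up.
- pointer_tip (a point): tip of the dark steel pointer needle carried by the stop, 21 mm above the table at jig x = -41 mm, pointing to jig -x at the mark; needle 2 mm thick. Axes as the jig's
- mark_tip (a point): tip of the point on the small fixed steel mark clip (12 x 12 mm, 8 mm high, with a small brass screw head) on the scale strip, at jig x = -43 mm, pointing to jig +x at the pointer. Axes as the jig's. They line up when their jig y agree (within 3 mm)
- maple_block: the loose pale maple block, 85 x 48 x 36 mm high, 0.09-0.15 kg, lying flat right of the jig, long side roughly along y (within 0.5 rad). Origin: centre of its underside; its own x axis is skewed 0.21 rad to its long side, so use maple_mid for its direction.
- maple_mid (a point): centre of the maple block's underside; x along its 85 mm length, y across its 48 mm width, z up (36 mm to its top). Seated: x along jig y (either way round), this point at jig x = 14 mm, 42.5 mm to the -y side of the stop's face, 12 mm above the table. Grip it across its 48 mm; fingertips over 20 mm above the board clear fence, screws and stop.
- dark_block: bystander: dark wooden block about 70 x 40 x 30 mm, smaller and lower than the maple block, behind it
- tape: bystander: roll of tape 70 x 58 x 22 mm behind the jig
- pencil: bystander: pencil, 168 mm, behind the jig
- bone: bystander: small bone bar about 50 mm long, 9 mm high, between jig and front edge
Not all that is in view belongs to the job. What is shaped like the maple_block but yellow is not meant.

How it is judged:
By the outcome, as a careful person would: the job done as asked, in the order asked, and still so for the second after the job is handed in, while the arm keeps its last pose, push and grip.
It also fails if it takes over 72 s, if anything falls off the work surface, if the arm or the gripper's body presses on something with over 40 N, if the wrist force passes 120 N, or if a joint passes its speed limit or range.

## Working session

There is one attempt and no reset: what is moved stays moved. The work goes in short steps, Python scripts to look and compute and a tool call to move; the robot and the scene stay as the last step left them, time stands still between calls to the robot, and variables do not carry over. Pictures are saved under pics/ and viewed, at most 10 in all, crops included, and the job is handed in when it is done.

Besides the shell and the picture viewer there is one more tool, called after "Request:" as a command line: name --pt "numbers of a row" for each row, then --argument value for the rest. jog_arm: Moves the arm, as the interface text tells. Its arguments: {"type":"object","properties":{"commands":{"type":"array","items":{"type":"array","items":{"type":"number"}}},"newtons":{"type":"number"}},"required":["commands"]}

```bash
mkdir -p pics
python3 - <<'E'
from cell import bot
import cv2,numpy as np
s=bot.state();print(s)
for n in("top","scene"):
    im=bot.get_image(n);cv2.imwrite(f"pics/{n}0.png",im[:,:,::-1]);c=bot.get_calibration(n);print(n,c)
E
```

```text
{'time_s': 0.0, 'joints': array([ 1.31149712,  0.61594103, -0.01259165,  1.42491526,  0.00809699,
        1.10339387, -0.04040149]), 'joint_vel': array([ 0.00048642, -0.00246327, -0.00029821,  0.00190292,  0.00120151,
       -0.00044747, -0.00084348]), 'joint_torque': array([ 1.52589120e-03, -4.69215238e+01,  2.59113573e-01, -1.71033525e+01,
        9.79771663e-03,  9.60545585e-03,  2.50239066e-05]), 'tool_pos': array([ 0.14978613, -0.63175982,  0.24711858]), 'orientation': array([ 9.93229836e-01,  1.16158484e-01, -1.76180045e-04, -1.29167709e-03]), 'ft_force': array([-0.33674171,  0.14721369, -0.43230708]), 'ft_torque': array([ 0.05739554,  0.02071035, -0.02641787]), 'grasp_force': 0.0, 'width': 1.0002482270275648}
top {'fx': 374.00914028518696, 'fy': 374.00914028518696, 'cx': 250.3703042614464, 'cy': 190.28562612257446, 'D': array([0.00131321, 0.        , 0.        , 0.        , 0.        ]), 'R': array([[-0.0098789 , -0.99969782,  0.02250956],
       [-0.98387951,  0.00569797, -0.17874186],
       [ 0.17855959, -0.02391247, -0.98363848]]), 't': array([0.00186936, 0.56769723, 1.0247052 ])}
scene {'fx': 350.2810097569776, 'fy': 350.2810097569776, 'cx': 255.68288795957312, 'cy': 196.7175551685834, 'D': array([-0.04140317,  0.        ,  0.        ,  0.        ,  0.        ]), 'R': array([[ 0.69384135, -0.72012311,  0.00262342],
       [-0.37095724, -0.36053642, -0.85580618],
       [ 0.61723164,  0.59282054, -0.51728996]]), 't': array([-0.38529524,  0.25427288,  0.65256769])}
```

View pics/top0.png

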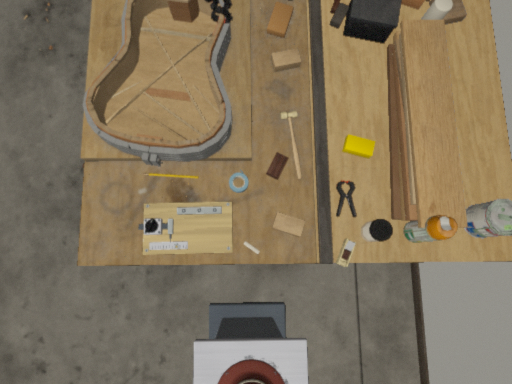

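View pics/scene0.png

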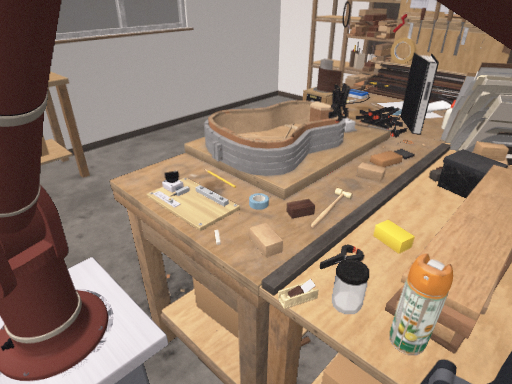

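Top view: the jig is at cols 143–232, rows 202–254, with the knob at about (152,226).

Candidates for the maple block:
- (289,224): pale block right of the jig. This one fits the description.
- (286,60): pale block far back.
- (279,19): brown block.
- (360,147): yellow block, not meant.
- (277,165): dark block.

I choose (289,224).

```bash
cat > h.py <<'E'
from cell import bot
import cv2,numpy as np
from scipy.spatial.transform import Rotation as Ro
def K(c): return np.array([[c['fx'],0,c['cx']],[0,c['fy'],c['cy']],[0,0,1]])
def ray(c,px,z):
    "pixels -> world points on plane z"
    u=cv2.undistortPoints(np.array(px,float).reshape(-1,1,2),K(c),c['D']).reshape(-1,2)
    d=np.c_[u,np.ones(len(u))]@c['R']; o=-c['R'].T@c['t']
    return o+d*((z-o[2])/d[:,2])[:,None]
def proj(c,X):
    return cv2.projectPoints(np.array(X,float).reshape(-1,1,3),cv2.Rodrigues(c['R'])[0],c['t'],K(c),c['D'])[0].reshape(-1,2)
E
python3 - <<'E'
from h import *
c=bot.get_calibration("top");im=cv2.imread("pics/top0.png")
print(ray(c,[(143,204),(231,202),(232,253),(144,255)],.012)[:,:2])
print('knob',ray(c,[(152,226)],.068),'maple',ray(c,[(289,224)],.036))
cv2.imwrite("pics/c1.png",cv2.resize(im[195:265,130:320],None,fx=4.2,fy=4.2,interpolation=cv2.INTER_CUBIC))
w=bot.get_calibration("wrist");R=w['R'];o=-R.T@w['t'];s=bot.state();T=Ro.from_quat(s['orientation']).as_matrix()
print('cam in tool',T.T@(o-s['tool_pos']),'\n',T.T@R.T,w['fx']);print(T)
E
```

```text
[[0.53560032 0.31299791]
 [0.53986033 0.05420691]
 [0.39081265 0.05141022]
 [0.38758195 0.30404783]]
knob [[0.46581949 0.27094599 0.068     ]] maple [[ 0.47120969 -0.11315627  0.036     ]]
cam in tool [ 0.07927604 -0.00029508 -0.12597768] 
 [[ 1.22425836e-04 -9.51118530e-01 -3.08826045e-01]
 [ 9.99999983e-01  1.58265284e-04 -9.10001313e-05]
 [ 1.35428353e-04 -3.08826029e-01  9.51118534e-01]] 276.044378404258
[[ 9.73038696e-01  2.30641257e-01 -5.54596850e-04]
 [ 2.30641922e-01 -9.73036199e-01  2.20423480e-03]
 [-3.12553257e-05 -2.27271904e-03 -9.99997417e-01]]
```

View pics/c1.png

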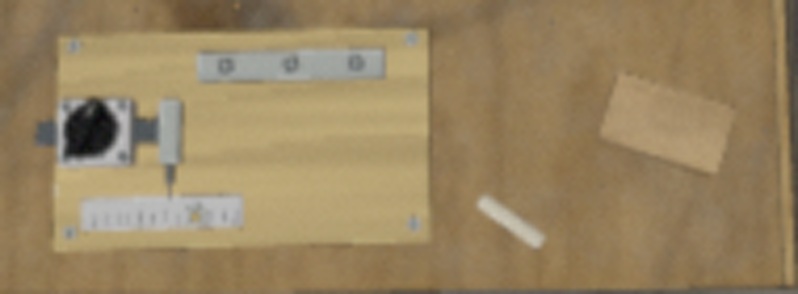

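Jig yaw is about +0.015, the knob is near (0.466, 0.279), and the maple block is near (0.471, -0.113). The crop confirms it: pale brown block at right, white bone below, pointer left of the brass clip. Next I move over the jig.

Request:
jog_arm --pt "8.5 2.3 3.7 0 0 0 0.1" --pt "8.5 2.3 3.7 0 0 0 0.1" --pt "8.5 2.3 3.7 0 0 0 0.1" --pt "8.5 2.3 3.7 0 0 0 0.1" --pt "8.5 2.3 3.7 0 0 0 0.1" --pt "8.5 2.3 3.7 0 0 0 0.1" --pt "8.5 2.3 3.7 0 0 0 0.1" --pt "8.5 2.3 3.7 0 0 0 0.1" --pt "8.5 2.3 3.7 0 0 0 0.1" --pt "8.5 2.3 3.7 0 0 0 0.1"

```text
time_s: 1.1
tool_pos: [0.3803, -0.2608, 0.2482]
orientation: [0.815, 0.58, -0.0, -0.0]
ft_force: [0.6, -0.7, -0.1]
width: 0.992
grasp_force: 0.0
```

Request:
jog_arm --pt "8.5 2.3 3.7 0 0 0 0.13" --pt "8.5 2.3 3.7 0 0 0 0.13" --pt "8.5 2.3 3.7 0 0 0 0.13" --pt "8.5 2.3 3.7 0 0 0 0.13" --pt "8.5 0 4.7 0 0 0 0.13" --pt "8.5 0 4.7 0 0 0 0.13" --pt "8.5 0 4.7 0 0 0 0.13" --pt "8.5 0 4.7 0 0 0 0.13" --pt "8.5 0 4.7 0 0 0 0.13" --pt "8.5 0 4.7 0 0 0 0.13"

```text
time_s: 2.1
tool_pos: [0.4716, 0.169, 0.2481]
orientation: [0.297, 0.955, -0.0, -0.0]
ft_force: [0.9, -0.0, -1.2]
width: 0.995
grasp_force: 0.0
```

Request:
jog_arm --pt "8.5 0 4.5 0 0 0 0.13" --pt "8.5 0 3 -3 0 0 0.13" --pt "8.5 0 0 -3 0 0 0.07" --pt "8.5 0 0 0 0 0 0" --pt "8.5 0 0 0 0 0 0"

```text
time_s: 2.6
tool_pos: [0.472, 0.2418, 0.1881]
orientation: [0.14, 0.99, -0.001, -0.001]
ft_force: [0.4, 0.2, 1.3]
width: 0.998
grasp_force: 0.0
```

```bash
cat > shot.py <<'E'
from h import *
import sys,pickle
def shot(n):
    c=bot.get_calibration("wrist");s=bot.state();im=bot.get_image("wrist")[:,:,::-1].copy()
    cv2.imwrite(f"pics/{n}.png",im);pickle.dump(c,open(f"pics/{n}.pkl","wb"))
    T=Ro.from_quat(s['orientation']).as_matrix()
    print('t',s['time_s'],'tcp',s['tool_pos'].round(4),'yaw',np.arctan2(T[1,0],T[0,0]).round(4),'tilt',T[:2,2].round(4),'j7',s['joints'][6].round(3),'F',s['ft_force'].round(1))
    return im,c
if __name__=="__main__": shot(sys.argv[1])
E
python3 shot.py w1
```

```text
t 2.6 tcp [0.472  0.2418 0.1881] yaw 2.8604 tilt [-0.0014 -0.0012] j7 0.257 F [0.4 0.2 1.3]
```

View pics/w1.png

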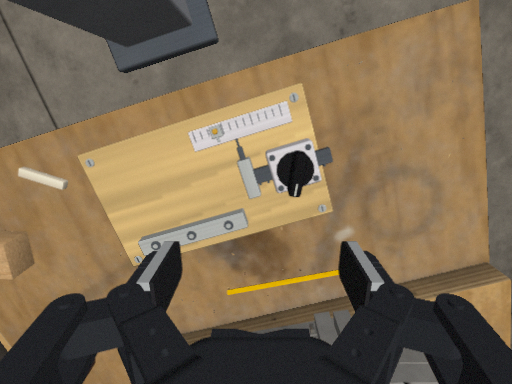

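Wrist view: board corners are near (80,157), (302,84), (331,212) and (138,265). The knob is at (296,171), pointer tip about (238,141), mark clip with brass screw at (215,131), maple block at far left (12,255). I'll enlarge it.

Run:
```python
import cv2
im=cv2.imread("pics/w1.png")
cv2.imwrite("pics/c2.png",cv2.resize(im[95:215,180:340],None,fx=5,fy=5,interpolation=cv2.INTER_CUBIC))
```

```text
(no output)
```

View pics/c2.png

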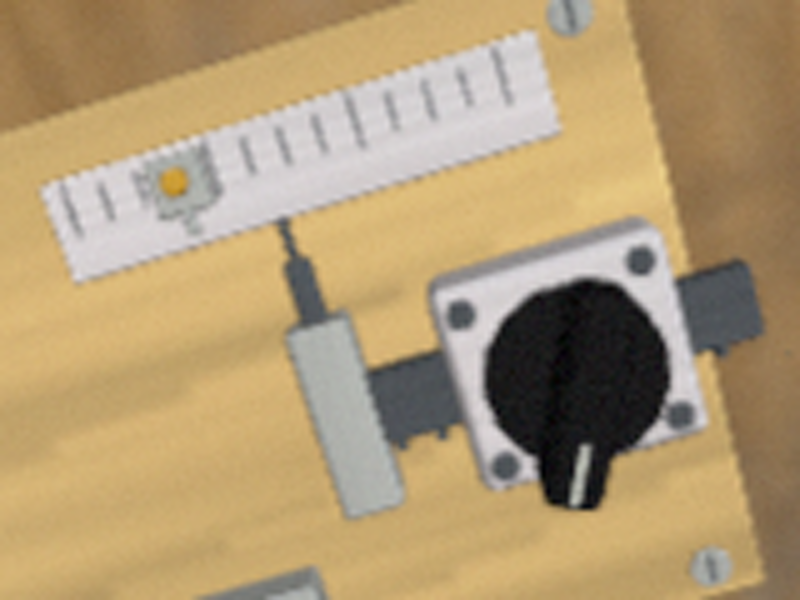

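```bash
cat > jig.py <<'E'
from h import *
import pickle
def jigfit(im,c,show=True):
    hsv=cv2.cvtColor(im,cv2.COLOR_BGR2HSV)
    m=cv2.inRange(hsv,(15,60,165),(30,200,255))
    m=cv2.morphologyEx(m,cv2.MORPH_OPEN,np.ones((3,3),np.uint8))
    seed=proj(c,[[.43,.12,.012]])[0].astype(int)
    n,l,st,_=cv2.connectedComponentsWithStats(m)
    k=1+np.argmax(st[1:,4]);m=(l==k).astype(np.uint8)
    ct=max(cv2.findContours(m,cv2.RETR_EXTERNAL,cv2.CHAIN_APPROX_NONE)[0],key=cv2.contourArea)
    hull=cv2.convexHull(ct).reshape(-1,2)
    W=ray(c,hull,.012)[:,:2].astype(np.float32)
    r=cv2.minAreaRect(W*1000);print('rect',r, cv2.boxPoints(r).round(1).tolist())
    return r
if __name__=="__main__":
    im=cv2.imread("pics/w1.png");c=pickle.load(open("pics/w1.pkl","rb"))
    jigfit(im,c)
    C=ray(c,[(80,157),(302,84),(331,212),(138,265)],.012)[:,:2];print(C)
    P=lambda x,y:(180+x/5,95+y/5)
    print('ptr',ray(c,[P(282,220)],.021),'mark',ray(c,[P(195,232)],.018))
    b=ray(c,[P(585,450),P(577,507)],.068);print(b,'bar yaw',np.arctan2(*(b[1]-b[0])[[1,0]]))
    f=ray(c,[P(70,190),P(530,32),P(560,128),P(82,282)],.013);print('scale',f)
    h=ray(c,[P(433,290),P(645,225),P(705,428),P(495,487)],.034);print('housing',h.mean(0),h)
    st=ray(c,[P(288,332),P(345,515)],.027);print('stop face',st)
    t=bot.get_calibration("top")
    print('top: ptr',ray(t,[(130+171/4.2,195+197/4.2)],.021),'mark clip',ray(t,[(130+196/4.2,195+214/4.2)],.02))
    tt=(130+95/4.2,195+131/4.2);print('housing top cam',ray(t,[(130+np.mean([65,130,133,65])/4.2,195+np.mean([100,98,163,165])/4.2)],.034))
E
python3 jig.py
```

```text
rect ((466.1134033203125, 181.63735961914062), (149.04153442382812, 259.25177001953125), 0.8324320912361145) [[389.70001220703125, 310.20001220703125], [393.5, 50.900001525878906], [542.5, 53.099998474121094], [538.7000122070312, 312.29998779296875]]
[[0.39721901 0.05409498]
 [0.39224801 0.30970331]
 [0.53973587 0.30966334]
 [0.54347272 0.05995752]]
ptr [[0.4261514  0.22917054 0.021     ]] mark [[0.42371954 0.21017854 0.018     ]]
[[0.47755023 0.2761925  0.068     ]
 [0.48807977 0.2720627  0.068     ]] bar yaw -0.37377392918136687
scale [[0.40813809 0.18625989 0.013     ]
 [0.40421295 0.28956075 0.013     ]
 [0.42483631 0.29080859 0.013     ]
 [0.42764398 0.18187362 0.013     ]]
housing [0.46891959 0.27941279 0.034     ] [[0.4469452  0.25611048 0.034     ]
 [0.44605231 0.30079177 0.034     ]
 [0.49113596 0.3033795  0.034     ]
 [0.4915449  0.25736943 0.034     ]]
stop face [[0.44833914 0.22398713 0.027     ]
 [0.49106138 0.22369076 0.027     ]]
top: ptr [[0.42381198 0.22700683 0.021     ]] mark clip [[0.4121812  0.20986431 0.02      ]]
housing top cam [[0.46785015 0.27504957 0.034     ]]
```

Board fits 149×259 mm, centre (0.466,0.1816), yaw 0.0145. Knob is at (0.4686,0.2797) with the bar yaw at -0.374, so the knob angle is about 0.39 and the stop face (42 mm) agrees. The mark is about 19 mm away, or about 2.37 rad. Grasping the knob now.

Request:
jog_arm --pt "5 -0.34 3.8 0 0 0 -0.092" --pt "5 0 0 -4 0 0 0" --pt "5 0 0 -4 0 0 0" --pt "5 0 0 -2.5 0 0 0" --pt "5 0 0 -1.5 0 0 0" --pt "5 0 0 0 0 0 0" --pt "5 0 0 0 0 0 0"

```text
time_s: 3.35
tool_pos: [0.4697, 0.2811, 0.0698]
orientation: [0.185, 0.983, 0.001, 0.001]
ft_force: [-0.6, 0.8, -0.2]
width: 0.585
grasp_force: 0.0
```

Request:
jog_arm --pt "2.5 0 0 0 0 0 0" --pt "1.0 0 0 0 0 0 0" --pt "0.6 0 0 0 0 0 0" --pt "0.6 0 0 0 0 0 0" --pt "0.6 0 0 0 0 0 0" --pt "0.6 0 0 0 0 0 0" --newtons 60

```text
time_s: 3.95
tool_pos: [0.4686, 0.2794, 0.0696]
orientation: [0.185, 0.983, -0.001, 0.001]
ft_force: [-2.5, -4.0, 7.8]
width: 0.12
grasp_force: 60.4
```

```bash
python3 shot.py w2; python3 -c "
from h import *;s=bot.state();print(s['width']*85,s['joints'],s['grasp_force'])"
```

```text
t 3.95 tcp [0.4686 0.2794 0.0696] yaw 2.7691 tilt [ 0.0006 -0.0027] j7 -0.013 F [-2.5 -4.   7.8]
10.604937484066168 [-0.2023329   0.77364049 -0.60258933  1.88988319  0.67341744  0.69273328
 -0.01252921] 60.42559504508972
```

Request:
jog_arm --pt "0.6 0 0 0.1 0 0 -0.1" --pt "0.6 0 0 0 0 0 -0.1" --pt "0.6 0 0 0 0 0 -0.1" --pt "0.6 0 0 0 0 0 -0.1" --pt "0.6 0 0 0 0 0 -0.1" --pt "0.6 0 0 0 0 0 -0.1" --pt "0.6 0 0 0 0 0 -0.1" --pt "0.6 0 0 0 0 0 -0.1" --pt "0.6 0 0 0 0 0 -0.1" --pt "0.6 0 0 0 0 0 -0.1"

```text
time_s: 5.0
tool_pos: [0.4693, 0.2799, 0.0697]
orientation: [0.634, 0.773, 0.0, 0.001]
ft_force: [1.3, -0.8, -1.1]
width: 0.119
grasp_force: 59.0
```

Request:
jog_arm --pt "0.6 0 0 0 0 0 -0.1" --pt "0.6 0 0 0 0 0 -0.1" --pt "0.6 0 0 0 0 0 -0.1" --pt "0.6 0 0 0 0 0 -0.1" --pt "0.6 0 0 0 0 0 -0.1" --pt "0.6 0 0 0 0 0 -0.1" --pt "0.6 0 0 0 0 0 -0.1" --pt "0.6 0 0 0 0 0 -0.1" --pt "0.6 0 0 0 0 0 -0.1" --pt "0.6 0 0 0 0 0 -0.1"

```text
time_s: 6.0
tool_pos: [0.4702, 0.2797, 0.0697]
orientation: [0.927, 0.374, 0.001, 0.001]
ft_force: [3.3, -1.1, -2.6]
width: 0.122
grasp_force: 58.8
```

```bash
python3 shot.py w3; python3 -c "
from h import *;s=bot.state();print(s['width']*85,s['joints'],s['grasp_force'],s['ft_torque'])
im=cv2.imread('pics/w3.png')
c=bot.get_calibration('wrist');print(proj(c,[[.4257,.2166,.021],[.4237,.2102,.018]]))"
```

```text
t 6.0 tcp [0.4702 0.2797 0.0697] yaw 0.7673 tilt [ 0.0031 -0.0003] j7 -1.455 F [ 3.3 -1.1 -2.6]
10.35648239931445 [-0.53967038  0.69827834 -0.05893026  1.89905975  0.07751466  0.544151
 -1.45730173] 59.17872905731201 [-0.39690892 -0.60435834  0.02579211]
[[278.99239731 310.31584983]
 [282.63956053 313.58589307]]
```

Request:
jog_arm --pt "0.6 0 0 0 0 0 -0.1" --pt "0.6 0 0 0 0 0 -0.1" --pt "0.6 0 0 0 0 0 -0.1" --pt "0.6 0 0 0 0 0 -0.06" --pt "0.6 0 0 0 0 0 0" --pt "0.6 0 0 0 0 0 0" --pt "0.6 0 0 0 0 0 0"

```text
time_s: 6.75
tool_pos: [0.4705, 0.2794, 0.0697]
orientation: [0.979, 0.204, 0.002, 0.001]
ft_force: [4.1, -3.3, -1.5]
width: 0.12
grasp_force: 59.1
```

Request:
jog_arm --pt "3 0 0 0 0 0 0" --pt "5 0 0 0 0 0 0" --pt "5 0 0 0 0 0 0" --pt "5 0 0 2 0 0 0" --pt "5 0 0 4 0 0 0" --pt "5 0 0 4 0 0 0.1" --pt "8 0 -3 0 0 0 0.13" --pt "8 -1 -3 0 0 0 0.13" --pt "8 -1 -3 0 0 0 0.13" --pt "8 -1 -3 0 0 0 0.13"

```text
time_s: 7.75
tool_pos: [0.4377, 0.1601, 0.1695]
orientation: [0.868, 0.496, 0.0, -0.0]
ft_force: [0.7, -0.3, 0.2]
width: 0.935
grasp_force: 0.0
```

Request:
jog_arm --pt "8 0 0 0 0 0 0.13" --pt "8 0 0 0 0 0 0.13" --pt "8 0 0 0 0 0 0" --pt "8 0 0 0 0 0 0"

```text
time_s: 8.15
tool_pos: [0.4384, 0.161, 0.1694]
orientation: [0.799, 0.601, 0.0, -0.0]
ft_force: [0.8, 0.3, -0.3]
width: 0.935
grasp_force: 0.0
```

Run:
```python
from shot import *
im,c=shot("w4")
p=proj(c,[[.4255,.2102,.02]])[0].astype(int);print(p)
x0,y0=max(p[0]-80,0),max(p[1]-60,0)
print(x0,y0)
cv2.imwrite("pics/c4.png",cv2.resize(im[y0:y0+120,x0:x0+160],None,fx=5,fy=5,interpolation=cv2.INTER_CUBIC))
```

```text
t 8.15 tcp [0.4384 0.161  0.1694] yaw 1.289 tilt [-0.0002  0.0006] j7 -0.839 F [ 0.8  0.3 -0.3]
[233 138]
153 78
```

View pics/c4.png

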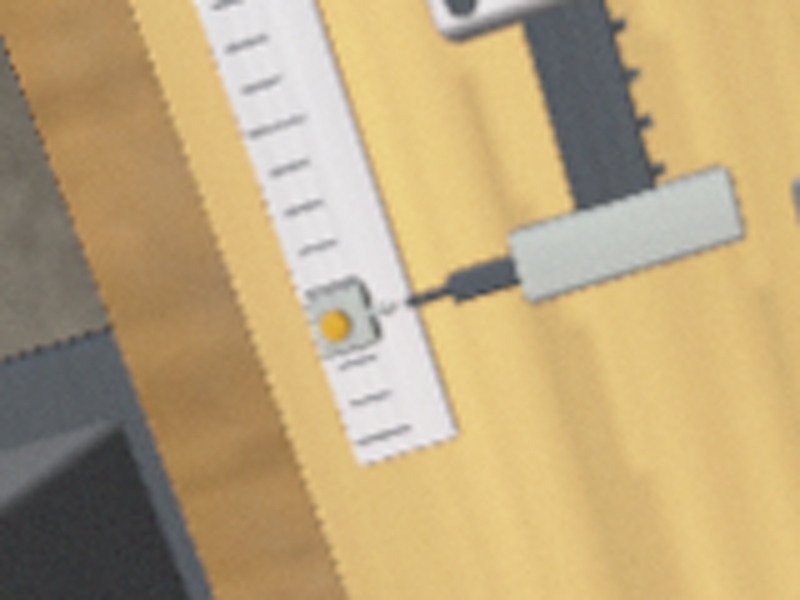

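The pointer tip at crop (410,302) lines up with the mark tip at crop (396,306). I'll check that numerically, with the stop face too.

Run:
```python
from jig import *
im=cv2.imread("pics/w4.png");c=pickle.load(open("pics/w4.pkl","rb"))
P=lambda x,y:(153+x/5,78+y/5)
a=.0145;o=np.array([.466,.1816]);R=np.array([[np.cos(a),-np.sin(a)],[np.sin(a),np.cos(a)]])
J=lambda px,z:(ray(c,[px],z)[0,:2]-o)@R
print('ptr',J(P(410,302),.021),'mark',J(P(396,306),.021),J(P(396,306),.017))
print('stop face',J(P(530,300),.027),J(P(742,238),.027))
print('housing corner(-23,73+)',J(P(460,40),.034))
try: jigfit(im,c)
except Exception as e: print(e)
```

```text
ptr [-0.03886941  0.02878607] mark [-0.04176307  0.02885152] [-0.04230063  0.02845898]
stop face [-0.01586866  0.02297443] [0.02616819 0.02240686]
housing corner(-23,73+) [-0.01403838  0.0713718 ]
rect ((453.7560729980469, 183.82501220703125), (176.8594970703125, 340.78033447265625), 0.21662482619285583) [[364.70001220703125, 353.8999938964844], [366.0, 13.100000381469727], [542.7999877929688, 13.800000190734863], [541.5, 354.5]]
```

Aligned within 0.4 mm, and the stop face is at jig y about 22.8 mm. Now looking at the block.

Request:
jog_arm --pt "8.5 0.3 -4.7 0 0 0 0" --pt "8.5 0.3 -4.7 0 0 0 0" --pt "8.5 0.3 -4.7 0 0 0 0" --pt "8.5 0.3 -4.7 0 0 0 0" --pt "8.5 0.3 -4.7 0 0 0 0" --pt "8.5 0.3 -4.7 0 0 0 0" --pt "8.5 0.3 -4.6 0 0 0 0" --pt "8.5 0 0 0 0 0 0" --pt "8.5 0 0 0 0 0 0"

```text
time_s: 9.1
tool_pos: [0.4594, -0.1683, 0.1691]
orientation: [0.8, 0.6, -0.0, -0.0]
ft_force: [-0.9, 0.3, 0.2]
width: 0.994
grasp_force: 0.0
```

Run:
```python
from shot import *
im,c=shot("w5")
q=proj(c,[[.471,-.113,.036]])[0].astype(int);print(q)
print(cv2.cvtColor(im,cv2.COLOR_BGR2HSV)[q[1]-4:q[1]+5,q[0]-4:q[0]+5].reshape(-1,3).mean(0))
```

```text
t 9.1 tcp [ 0.4594 -0.1683  0.1691] yaw 1.2868 tilt [-0.0004  0.0002] j7 -0.138 F [-0.9  0.3  0.2]
[255 126]
[ 16.60493827 105.37037037 219.9382716 ]
```

View pics/w5.png

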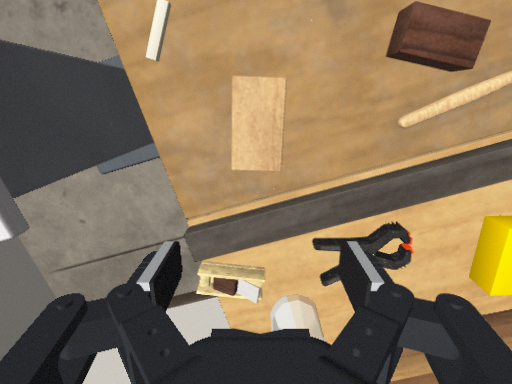

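Pale maple block: corners at about (232,76), (286,78), (281,171), (232,170). Dark block at top right, yellow block at right, bone at top left.

Run:
```python
from jig import *
im=cv2.imread("pics/w5.png");c=pickle.load(open("pics/w5.pkl","rb"))
hsv=cv2.cvtColor(im,cv2.COLOR_BGR2HSV)
m=cv2.inRange(hsv,(10,60,200),(22,125,255));m[:, :200]=0;m[:,310:]=0;m[:60]=0;m[190:]=0
m=cv2.morphologyEx(m,cv2.MORPH_CLOSE,np.ones((5,5)));m=cv2.morphologyEx(m,cv2.MORPH_OPEN,np.ones((5,5)))
ct=max(cv2.findContours(m,0,1)[0],key=cv2.contourArea);print(cv2.boundingRect(ct))
print('mask rect',cv2.minAreaRect((ray(c,ct.reshape(-1,2),.036)[:,:2]*1000).astype(np.float32)))
W=ray(c,[(232,76),(286,78),(281,171),(232,170)],.036)[:,:2];print(W,W.mean(0))
for i in range(4):
    d=W[(i+1)%4]-W[i];print(np.linalg.norm(d),np.arctan2(d[1],d[0]))
```

```text
(231, 76, 55, 95)
mask rect ((472.5789489746094, -112.04854583740234), (84.30048370361328, 47.080806732177734), 71.54271697998047)
[[ 0.46377025 -0.0656371 ]
 [ 0.50859315 -0.08041908]
 [ 0.48279173 -0.16007887]
 [ 0.43767612 -0.14587956]] [ 0.47320781 -0.11300365]
0.04719745420857219 -0.31855499693156725
0.08373407387668075 -1.8840285686279756
0.04729735061464651 2.8366759343962418
0.08437864883273985 1.2563916346572335
```

Block at (0.4726,-0.112), long axis yaw 1.252, measured 84×47 mm. Grasping it.

Request:
jog_arm --pt "8.5 0.66 2.8 0 0 0 -0.035" --pt "8.5 0.66 2.8 0 0 0 0" --pt "8.5 0 0 -4 0 0 0" --pt "8.5 0 0 -4 0 0 0" --pt "8.5 0 0 -3 0 0 0" --pt "8.5 0 0 -2.1 0 0 0" --pt "8.5 0 0 0 0 0 0" --pt "8.5 0 0 0 0 0 0"

```text
time_s: 9.95
tool_pos: [0.473, -0.1096, 0.0386]
orientation: [0.808, 0.589, 0.0, -0.0]
ft_force: [0.6, -0.1, 0.8]
width: 0.998
grasp_force: 0.0
```

Request:
jog_arm --pt "6.5 0 0 0 0 0 0" --pt "5 0 0 0 0 0 0" --pt "4.2 0 0 0 0 0 0" --pt "4.2 0 0 0 0 0 0" --pt "4.2 0 0 0 0 0 0" --pt "4.2 0 0 0 0 0 0" --newtons 60

```text
time_s: 10.55
tool_pos: [0.4736, -0.1115, 0.0398]
orientation: [0.809, 0.587, 0.001, 0.001]
ft_force: [-1.1, 0.8, 6.8]
width: 0.54
grasp_force: 62.0
```

Request:
jog_arm --pt "4.2 0 0 2 0 0 0" --pt "4.2 0 0 4 0 0 0" --pt "4.2 0 3.3 0 0 0 0.04" --pt "4.2 0 3.3 0 0 0 0.04" --pt "4.2 0 3.3 0 0 0 0.04" --pt "4.2 0 3.3 0 0 0 0.04" --pt "4.2 0 3.3 0 0 0 0.04" --pt "4.2 0 3.3 0 0 0 0.04" --pt "4.2 0 3.3 0 0 0 0.04" --pt "4.2 -0.1 3.3 0 0 0 0.05"

```text
time_s: 11.55
tool_pos: [0.4718, 0.1537, 0.0988]
orientation: [0.701, 0.713, 0.0, 0.0]
ft_force: [0.2, 0.8, -0.9]
width: 0.541
grasp_force: 62.1
```

Request:
jog_arm --pt "4.2 0 0 0 0 0 0" --pt "4.2 0 0 0 0 0 0"

```text
time_s: 11.75
tool_pos: [0.4715, 0.1531, 0.0986]
orientation: [0.701, 0.713, 0.0, 0.0]
ft_force: [-0.1, -0.5, -0.0]
width: 0.544
grasp_force: 62.1
```

Run:
```python
from shot import *
im,c=shot("w6")
hsv=cv2.cvtColor(im,cv2.COLOR_BGR2HSV)
cv2.imwrite("pics/w6b.png",cv2.resize(im,None,fx=1.5,fy=1.5))
```

```text
t 11.75 tcp [0.4715 0.1531 0.0986] yaw 1.5874 tilt [0.0001 0.0001] j7 -0.573 F [-0.1 -0.5 -0. ]
```

View pics/w6b.png

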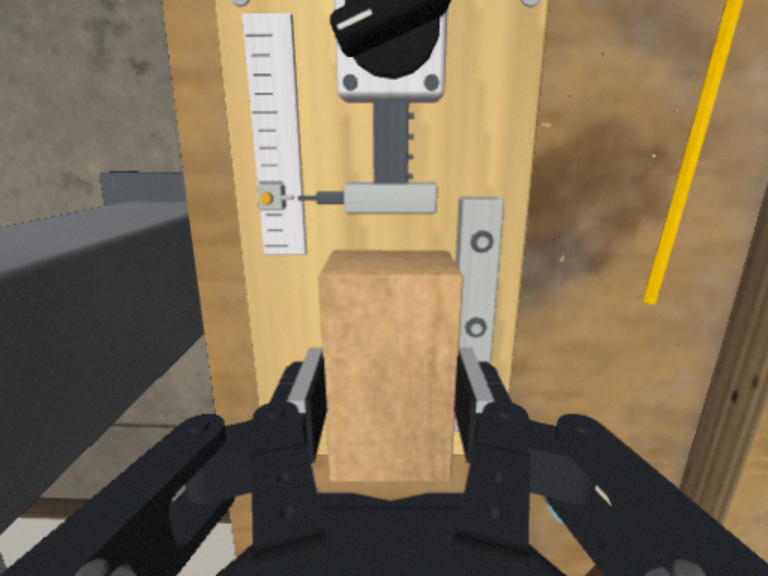

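The block is held square to the jig, top face at about (328–458, 265–480) in this picture. The pointer (298,198) still meets the mark. Lowering.

Request:
jog_arm --pt "4.2 0 0 -2 0 0 0" --pt "4.2 0 0 -1.5 0 0 0" --pt "4.2 0 0 -1 0 0 0" --pt "4.2 0 0 0 0 0 0" --pt "4.2 0 0 -0.1 0 0 0" --pt "4.2 0 0 0 0 0 0"

```text
time_s: 12.4
tool_pos: [0.4721, 0.1524, 0.0527]
orientation: [0.702, 0.712, 0.0, 0.0]
ft_force: [0.5, 0.4, -0.9]
width: 0.541
grasp_force: 63.0
```

Request:
jog_arm --pt "4.2 0 0 -0.1 0 0 0" --pt "4.2 0 0 0 0 0 0"

```text
time_s: 12.6
tool_pos: [0.4722, 0.1526, 0.0518]
orientation: [0.702, 0.712, 0.0, 0.0]
ft_force: [0.2, -0.3, 1.6]
width: 0.541
grasp_force: 63.2
```

Request:
jog_arm --pt "4.2 0 0 -0.05 0 0 0" --pt "4.2 0 0 0 0 0 0"

```text
time_s: 12.8
tool_pos: [0.4722, 0.1526, 0.0517]
orientation: [0.702, 0.712, 0.0, 0.0]
ft_force: [-0.9, -0.8, 5.3]
width: 0.547
grasp_force: 63.8
```

Request:
jog_arm --pt "4.2 0 0 -0.05 0 0 0" --pt "4.2 0 0 0 0 0 0"

```text
time_s: 13.0
tool_pos: [0.4722, 0.1526, 0.0517]
orientation: [0.702, 0.712, 0.0, 0.0]
ft_force: [-1.1, -1.0, 9.4]
width: 0.546
grasp_force: 64.2
```

Request:
jog_arm --pt "4.2 0.3 0 0 0 0 0" --pt "4.2 0.3 0 0 0 0 0" --pt "4.2 0 0 0 0 0 0"

```text
time_s: 13.3
tool_pos: [0.4728, 0.1526, 0.0514]
orientation: [0.702, 0.713, -0.004, -0.003]
ft_force: [-9.0, 0.7, 17.2]
width: 0.546
grasp_force: 65.0
```

Request:
jog_arm --pt "4.2 0 0 0.1 0 0 0" --pt "4.2 0 0 0 0 0 0"

```text
time_s: 13.5
tool_pos: [0.4775, 0.1529, 0.0517]
orientation: [0.702, 0.713, 0.0, -0.0]
ft_force: [-1.8, 0.4, 4.5]
width: 0.546
grasp_force: 63.7
```

Request:
jog_arm --pt "4.2 0 0 0.05 0 0 0" --pt "4.2 0 0 0 0 0 0"

```text
time_s: 13.7
tool_pos: [0.4783, 0.1526, 0.0518]
orientation: [0.702, 0.712, 0.0, 0.0]
ft_force: [0.6, -0.3, 1.7]
width: 0.54
grasp_force: 63.3
```

Request:
jog_arm --pt "4.2 0.15 0 0 0 0 0" --pt "4.2 0.15 0 0 0 0 0" --pt "4.2 0 0 0 0 0 0"

```text
time_s: 14.0
tool_pos: [0.4804, 0.1524, 0.0517]
orientation: [0.702, 0.712, -0.001, -0.0]
ft_force: [-3.0, 0.5, 3.3]
width: 0.538
grasp_force: 63.5
```

Request:
jog_arm --pt "4.2 0.15 0 0 0 0 0" --pt "4.2 0.1 0 0 0 0 0" --pt "4.2 0 0 0 0 0 0"

```text
time_s: 14.3
tool_pos: [0.4814, 0.1524, 0.0516]
orientation: [0.702, 0.713, -0.002, -0.001]
ft_force: [-5.7, -0.1, 5.7]
width: 0.547
grasp_force: 63.7
```

Request:
jog_arm --pt "4.2 0 0.2 0.05 0 0 0" --pt "4.2 0 0.2 0 0 0 0" --pt "4.2 0 0.2 0 0 0 0" --pt "4.2 0 0 0 0 0 0"

```text
time_s: 14.7
tool_pos: [0.4814, 0.1547, 0.0517]
orientation: [0.702, 0.712, -0.004, 0.0]
ft_force: [-3.4, -5.1, 5.1]
width: 0.55
grasp_force: 63.6
```

Request:
jog_arm --pt "4.2 0 0.15 0 0 0 0" --pt "4.2 0 0.15 0 0 0 0" --pt "4.2 0 0 0 0 0 0"

```text
time_s: 15.0
tool_pos: [0.4813, 0.1574, 0.0517]
orientation: [0.702, 0.712, -0.005, 0.0]
ft_force: [-4.5, -6.9, 4.7]
width: 0.541
grasp_force: 63.6
```

Request:
jog_arm --pt "4.2 0 0.1 0.05 0 0 0" --pt "4.2 0 0.1 0 0 0 0" --pt "4.2 0 0 0 0 0 0"

```text
time_s: 15.3
tool_pos: [0.4813, 0.161, 0.0518]
orientation: [0.702, 0.712, -0.003, -0.0]
ft_force: [-5.1, -2.4, 1.3]
width: 0.546
grasp_force: 63.0
```

Request:
jog_arm --pt "4.2 0 0.15 0 0 0 0" --pt "4.2 0 0.1 0 0 0 0" --pt "4.2 0 0 0 0 0 0"

```text
time_s: 15.6
tool_pos: [0.4812, 0.1631, 0.0518]
orientation: [0.702, 0.712, -0.004, -0.0]
ft_force: [-4.1, -3.6, 1.3]
width: 0.542
grasp_force: 63.2
```

Request:
jog_arm --pt "4.2 0 0.1 0 0 0 0" --pt "4.2 0 0.1 0 0 0 0" --pt "4.2 0 0 0 0 0 0"

```text
time_s: 15.9
tool_pos: [0.4812, 0.1632, 0.0519]
orientation: [0.702, 0.712, -0.005, 0.001]
ft_force: [-4.9, -5.9, 2.9]
width: 0.546
grasp_force: 63.4
```

Request:
jog_arm --pt "4.2 0.3 0.1 0 0 0 0" --pt "4.2 0 0 0 0 0 0" --pt "4.2 0 0 0 0 0 0"

```text
time_s: 16.2
tool_pos: [0.4815, 0.1632, 0.0516]
orientation: [0.702, 0.712, -0.008, -0.0]
ft_force: [-7.1, -7.5, 6.1]
width: 0.541
grasp_force: 63.7
```

Request:
jog_arm --pt "4.2 0.15 0.1 0 0.012 -0.012 0" --pt "4.2 0.15 0.05 0 0 0 0" --pt "4.2 0 0 0 0 0 0"

```text
time_s: 16.5
tool_pos: [0.4814, 0.1631, 0.0515]
orientation: [0.702, 0.712, -0.003, -0.001]
ft_force: [-11.5, -10.0, 12.2]
width: 0.543
grasp_force: 64.4
```

Request:
jog_arm --pt "4.2 0.1 0.05 0 0.004 -0.004 0" --pt "4.2 0 0 0 0 0 0" --pt "4.2 0 0 0 0 0 0"

```text
time_s: 16.8
tool_pos: [0.4814, 0.1631, 0.0515]
orientation: [0.702, 0.712, -0.002, -0.002]
ft_force: [-13.1, -10.9, 14.6]
width: 0.544
grasp_force: 64.7
```

Request:
jog_arm --pt "4.2 0 0 0.07 0 0 0" --pt "4.2 0 0 0 0 0 0" --pt "4.2 0 0 0 0 0 0"

```text
time_s: 17.1
tool_pos: [0.4814, 0.1631, 0.0515]
orientation: [0.702, 0.712, -0.002, -0.002]
ft_force: [-12.1, -9.3, 9.7]
width: 0.541
grasp_force: 64.2
```

Run:
```python
from shot import *
im,c=shot("w7")
cv2.imwrite("pics/w7b.png",cv2.resize(im[80:300,130:390],None,fx=2.7,fy=2.7,interpolation=cv2.INTER_CUBIC))
```

```text
t 17.1 tcp [0.4814 0.1631 0.0515] yaw 1.5855 tilt [-0.0048  0.    ] j7 -0.603 F [-12.1  -9.3   9.7]
```

View pics/w7b.png

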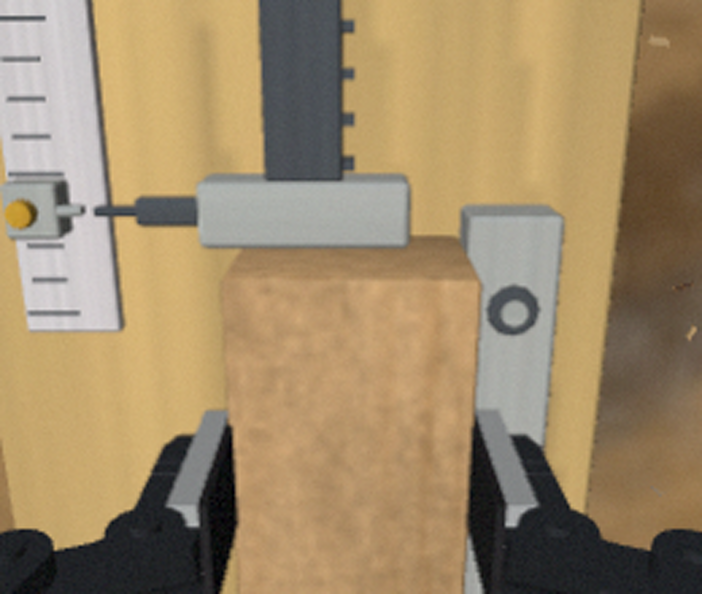

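The block end meets the stop, its side meets the fence, and the pointer tip (97,210) still meets the mark (82,210). I'll trim the tilt and settle, then hand in.

Request:
jog_arm --pt "4.2 0 0.1 0 0 -0.006 0" --pt "4.2 0 0 0 0 0 0" --pt "4.2 0 0 0 0 0 0" --pt "4.2 0 0 0 0 0 0" --pt "4.2 0 0 0 0 0 0" --pt "4.2 0 0 0 0 0 0"

```text
time_s: 17.75
tool_pos: [0.4812, 0.1632, 0.0516]
orientation: [0.702, 0.712, -0.0, 0.001]
ft_force: [-12.6, -10.8, 11.4]
width: 0.545
grasp_force: 64.4
```

```bash
python3 -c "
from cell import bot
print(bot.hand_in())"
```

```text
the job is handed in; nothing more can be done
None
```

I turned the knob until the pointer was within about 0.4 mm of the mark. The maple block is now held in the corner at about 12.6 N against the fence and 10.8 N against the stop, and the last picture, taken just before the final trim, showed the pointer still on the mark; handed in at 17.75 s.

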